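# Tighten a filter cell's retaining ring with a pin wrench

### The arm

A 7-joint arm with a two-finger parallel gripper is mounted at the origin on a cart in front of the work surface, level with it; the furniture and walls round the work are solid. World frame = base frame: x ahead of the robot, y to its left, z up, the work surface at z = 0. Lengths are in m, angles in degrees, forces in N, time in s.
With the tool pointing down it reaches from about 0.425 to 0.95 m from the base axis. Payload 4.7 kg.
Tool frame: the origin (TCP) lies at the very end of the fingers, on their centre line; the grasp point (between the pads) lies 19 mm behind it (tcp_to_grasp is the distance from the TCP to the grasp point, in m); z points along the fingers, y is the direction in which the jaws open and shut (so a half turn about z gives the same grasp; the last joint's range is limited). The gripper opens to 87 mm and grips with 3 to 60 N. Pads are 19 mm wide; open, the fingers measure 117 mm over their backs; the gripper's body (75 mm by 190 mm) begins 51 mm behind the grasp point.
Start: joints at [68.188, 26.849, -2.785, 87.806, 1.381, 65.374, -4.715], TCP at [0.233, -0.634, 0.223] pointing down, gripper open.
Joint ranges: [-148.3, 148.3], [-19.14, 114.17], [-79.39, 73.82], [5.75, 140.21], [-59.74, 239.74], [12.07, 113.84], [-152.46, 152.46]. Speed limits (degrees/s): [147.25, 147.25, 180, 180, 180, 180, 180].

### API

Orientations are given as [roll, pitch, yaw] about the fixed x, y, z axes, in that order (R = Rz(yaw) Ry(pitch) Rx(roll)).
In Python, from rig import get_state, snapshot, finish_job, cut_out, mark_of, tcp_to_grasp gives the robot as it stands.
- The arm moves only by the tool play_rows, never from a script. Its argument "steps" is a list of rows, each a list of 7 numbers: the shift along the tool's x, y, z as a fraction of full scale, then the turn, a rotation vector about the tool's x, y, z as a fraction of full scale, then the closure, from -1 (fully open) to 1 (shut). In form: [[x, y, z, ax, ay, az, fingers], ...]. A call has 1 to 5 rows; each row is the pose to reach, as a shift and turn from the pose commanded when the call began, along the tool's axes at that moment; what a row does not reach only later rows make up. Full scale, the value 1, is 0.3 m for a shift and pi/2 rad for a turn. A row lasts 1/12 s, in which the tool goes at most 41.7 mm and 7.16 degrees, less where a joint would pass 70% of its speed; a pose out of reach is approached as far as the arm can. A call with a number of a shift or a turn outside -1 to 1 is refused whole. A call with a gripper value outside its range is refused whole. The fingers move at their own pace and stop on an object; "force" is the grip in N (left out, the last holds). Time passes only in rows, so rows that repeat a pose let the fingers close. It gives the time, the measured TCP pose, the force and the opening at its end, in the units of the state.
- get_state(): the state, without advancing time (a new reading comes with each control period).
- snapshot(name): name is "scene" or "side" or "wrist"; returns a dict with "color" (384x512x3 uint8, red, green, blue), "z_map" (384x512 float32, m along the optical axis (not along the pixel's ray), 0 where there is no reading), "fov_y" (degrees; the focal length in pixels is half the picture's height over the tangent of half this angle, whatever the lens; pixels are square), "cx", "cy" (the principal point, pixels), "T" (4x4, takes a point from camera to world coordinates). Camera axes: x right, y down, z forward; pixel columns grow to the right and rows downward; lengths in m; the calibration is good to about 2 mm. A picture is of the moment at which its call begins.
- finish_job(): hands the job in, once; it reports no verdict.
Trained networks look in a picture, given as the dict that the camera call returned (one of the last four; its "shot" number tells which), for a name from the list of things; names that differ only in an ending like _2 or _b are one class to them, and where a whole thing is asked for, a point or a joint stands for the part that bears it (a point fixed in the world has none). Each returns a list of dicts, best first, with "score" (0 to 1); they miss things now and then, are a little off and sometimes report something else, mostly with a low value. They report only what shows in the picture. A call takes as long as a camera call. They do not tell look-alikes from the thing itself.
- cut_out(picture, target): "region" (384x512 bool, what is visible of it) and "pixel" ([column, row] in pixels, amid what is visible of it).
- mark_of(picture, target): "pixel" ([column, row] in pixels: a listed point, or the origin of a listed thing).
The state is a dict: "t": time; "joints": joint angles; "joint_velocities": joint speeds; "joint_efforts": joint torques, N m; "ee_pos": TCP position; "tcp_rot": TCP orientation; "contact_force": force on the tool from outside, world axes, zero at the start; "moment": the same for the moment, N m; "width": finger opening in m.
Only numpy, scipy, OpenCV 4.12 (cv2) and the standard library are available. Lean on these libraries where they do the work, as an engineer would, in place of code of your own. Each camera call takes 0.05 s, during which the arm holds its last target. There are 200 camera calls.

### The job

Take the blue-handled pin wrench from its grey stand, engage both of its pins in holes of the brass retaining ring on the filter cell, feeling for the holes gently, and turn the ring clockwise until it is fully home. Do not press hard on the cell, and stop turning as soon as the ring comes up against its stop. Then set the wrench back upright in its stand, let go, and leave the vial, beaker and tape roll where they are.

Things in the scene. Friction and masses are not known exactly. Their poses are not given: they have to be found in the camera images.
- cell: Round steel filter cell fixed to the worktop, foot 112 mm across, body 90 mm across, 40 mm high, a hose stub on either side along its x axis; origin at the centre of its underside, z up. On top lies the brass retaining ring, which turns about the cell's z axis. It bears at most 40 N from the wrench, all contacts added up.
- ring_face (a point): Centre of the brass ring's upper face, 52 mm above the cell's origin, axes as the cell's. Ring 68 mm across, 12 mm thick; bore 30 mm across, open 22 mm deep; six round 8 mm holes, 60 degrees apart on a 23 mm radius, 12 mm deep. Where they stand follows neither from these axes nor from the ring joint (the thread starts anywhere): see or feel for them.
- ring (a joint): Angle (rad) by which the ring is still unscrewed: 0 is fully home on a rigid stop, positive is loose (up to 1.3); starts between 0.5 and 0.9. Turning it clockwise from above lowers the value. It turns against friction of about 0.22 N m, so under 10 N of pressing on its face does not drag it round. It does not rise or sink as it turns.
- stand: Grey round stand fixed to the worktop, 86 mm across; origin at the centre of its underside, z up. The wrench's disc rests on a shoulder 22 mm above the origin inside a 5 mm high lip of 76 mm inner diameter; inside the shoulder it is hollow, 58 mm across, for pilot and pins.
- wrench: Pin wrench, 91 mm high, 0.3 kg, upright in the stand; origin at the centre of its pilot's underside, z up. From below: steel pilot 28 mm across to 16 mm, its lowest 8 mm tapering to 18 mm; disc 68 mm across from 16 to 24 mm; round stem; blue block handle from 51 to 91 mm. In the stand its origin is 6 mm above the stand's.
- grip (a point): Centre of the wrench's blue handle, 71 mm above the wrench's origin; the handle is 60 mm along the wrench's x axis, 40 mm high and 22 mm along y, the way to close the fingers.
- pin_a (a point): Tip of the wrench's pin on its +x side. Both pins are 5 mm across with tapered tips and point down from the disc, 23 mm either side of the centre on the wrench's x axis; tips 10 mm below the disc and 6 mm above the wrench's origin, so the pilot enters the ring's bore before the pins reach the ring and centres the wrench.
- pin_b (a point): Tip of the wrench's pin on its -x side. With both pins resting on the ring's face the wrench's origin is 46 mm above the cell's; with both pins fully in holes the disc lies on the ring and it is 36 mm above.
- vial: Glass sample vial with a screw cap and red band, 27 mm across, 72 mm high, loose bystander; origin under its centre.
- beaker: Clear glass beaker, 58 mm across, 70 mm high, loose bystander; origin under its centre.
- tape: Yellow tape roll lying flat, 59 mm across, 19 mm high, loose bystander; origin under its centre.
Things that resemble listed ones, but are neither listed nor needed, are in the scene too. What is shaped like the wrench but brown is not meant.

How it is judged:
By the outcome, as a careful person would: the job done as asked, in the order asked, and still so for the second after the job is handed in, with the robot touching nothing.
It also fails if it takes over 69 s, if anything falls off the work surface, if the arm or the gripper's body presses on something with over 40 N, if the wrist force passes 120 N, or if a joint passes its speed limit or range.

## Working session

There is one attempt and no reset: what is moved stays moved. The work goes in short steps, Python scripts to look and compute and a tool call to move; the robot and the scene stay as the last step left them, time stands still between calls to the robot, and variables do not carry over. Pictures are saved under pics/ and viewed, about 8 in all and at most 12, crops included, and the job is handed in when it is done.

Besides the shell and the picture viewer there is one more tool, called after "Emit:" by a JSON object that holds its "fn" and its "kwargs", one argument or row to a line. play_rows: Moves the arm, as the interface text tells. Shift numbers are shares of 0.3 m and turn numbers shares of pi/2 rad, none past 1 either way. Its arguments: {"type":"object","properties":{"steps":{"type":"array","items":{"type":"array","items":{"type":"number"}}},"force":{"type":"number"}},"required":["steps"]}

```bash
mkdir -p pics; ls; cat > h.py <<'E'
import numpy as np, cv2
from rig import *
from scipy.spatial.transform import Rotation as R
def f(p): return p["color"].shape[0]/2/np.tan(np.radians(p["fov_y"])/2)
def cloud(p):
    z=p["z_map"];v,u=np.mgrid[:z.shape[0],:z.shape[1]]
    P=np.stack([(u-p["cx"])/f(p)*z,(v-p["cy"])/f(p)*z,z],-1)
    W=P@p["T"][:3,:3].T+p["T"][:3,3]; W[z==0]=np.nan; return W
def atz(p,px,h):
    d=p["T"][:3,:3]@np.array([(px[0]-p["cx"])/f(p),(px[1]-p["cy"])/f(p),1]); o=p["T"][:3,3]
    return o+d*(h-o[2])/d[2]
def proj(p,X):
    c=(np.asarray(X)-p["T"][:3,3])@p["T"][:3,:3]; return [c[0]/c[2]*f(p)+p["cx"],c[1]/c[2]*f(p)+p["cy"]]
def save(p,n): cv2.imwrite("pics/"+n+".png",p["color"][:,:,::-1])
E
python3 - <<'E'
from h import *
print(get_state())
ims=[]
for n in ("scene","side"):
    p=snapshot(n);ims.append(p["color"]);W=cloud(p)
    print(n,p["T"].round(3).tolist(),p["fov_y"])
    for t in ("cell","stand","wrench","vial","beaker","tape"):
        for d in cut_out(p,t)[:3]:
            q=W[d["region"]]; print(t,round(d["score"],2),np.round(d["pixel"]),np.nanmedian(q,0).round(3),np.nanmin(q,0).round(3),np.nanmax(q,0).round(3))
    for t in ("grip","ring_face"):
        for d in mark_of(p,t)[:3]: print(t,d, atz(p,d["pixel"],.077 if t=="grip" else .052).round(3))
cv2.imwrite("pics/a.png",cv2.resize(np.vstack(ims),(800,1200))[:,:,::-1][:600]); cv2.imwrite("pics/b.png",cv2.resize(ims[1],(800,600))[:,:,::-1])
E
```

```text
pics
{'t': 0.0, 'joints': array([68.1876765 , 26.8975891 , -2.78271893, 87.87450586,  1.38259739,
       65.37508962, -4.71630252]), 'joint_velocities': array([-0.03623211,  0.00861564,  0.01441493,  0.03693045,  0.0441074 ,
        0.01742296, -0.02665282]), 'joint_efforts': array([ 1.21432522e-04, -5.07980561e+01, -8.07694299e-02, -2.36160636e+01,
       -6.13580807e-02,  3.78367701e-02,  1.71527258e-04]), 'ee_pos': array([ 0.23237066, -0.63309473,  0.22149025]), 'tcp_rot': array([-1.79886603e+02,  6.53673276e-03,  2.01567826e+01]), 'contact_force': array([0.50540213, 0.11190875, 1.63439521]), 'moment': array([ 0.01082116,  0.02793004, -0.05580649]), 'width': 0.08717722166008679}
scene [[-0.548, -0.371, 0.75, -0.583], [-0.836, 0.254, -0.486, 1.116], [-0.01, -0.893, -0.449, 0.77], [0.0, 0.0, 0.0, 1.0]] 45.58326978132823
cell 0.76 [347. 192.] [0.498 0.041 0.029] [ 0.451 -0.09  -0.006] [0.58  0.08  0.056]
cell 0.73 [283. 213.] [0.467 0.345 0.061] [ 0.44   0.217 -0.003] [0.651 0.373 0.099]
cell 0.26 [281. 228.] [0.444 0.366 0.013] [ 0.428  0.307 -0.002] [0.504 0.382 0.029]
stand 0.54 [
[... 1369 characters left out ...]
nch 0.71 [232. 199.] [0.472 0.329 0.059] [ 0.441  0.302 -0.004] [0.535 0.542 0.098]
wrench 0.23 [279. 296.] [ 0.516 -0.005  0.034] [ 0.46  -0.038 -0.003] [0.588 0.121 0.053]
vial 0.56 [315. 240.] [0.633 0.15  0.041] [0.624 0.142 0.002] [0.647 0.165 0.073]
beaker 0.76 [284. 188.] [0.625 0.4   0.045] [ 0.602  0.387 -0.001] [0.655 0.448 0.069]
tape 0.7 [218. 259.] [0.422 0.142 0.017] [ 0.395  0.119 -0.002] [0.452 0.208 0.021]
grip {'pixel': [230.1, 193.8], 'score': 0.71} [0.474 0.333 0.077]
grip {'pixel': [203.5, 141.5], 'score': 0.67} [0.442 0.69  0.077]
ring_face {'pixel': [278.3, 278.4], 'score': 0.73} [0.522 0.015 0.052]
ring_face {'pixel': [228.8, 219.1], 'score': 0.39} [0.459 0.254 0.052]
```

View pics/a.png

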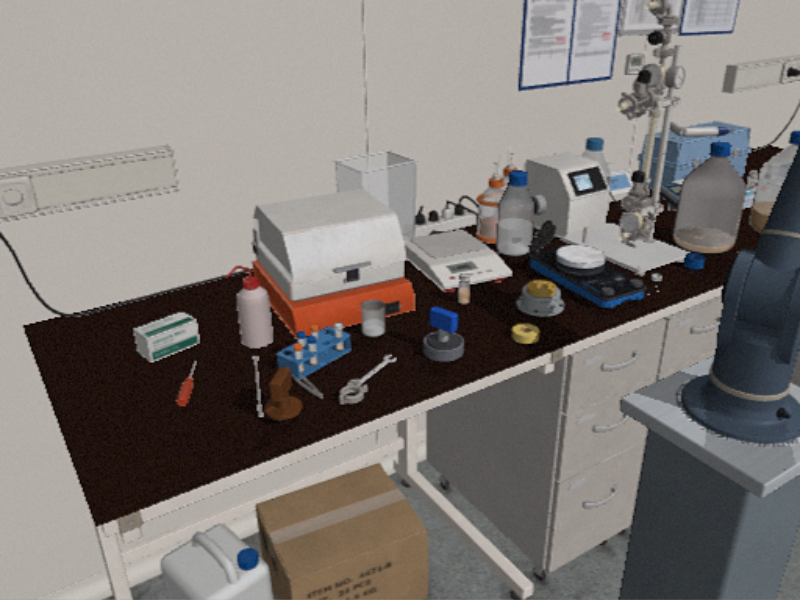

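View pics/b.png

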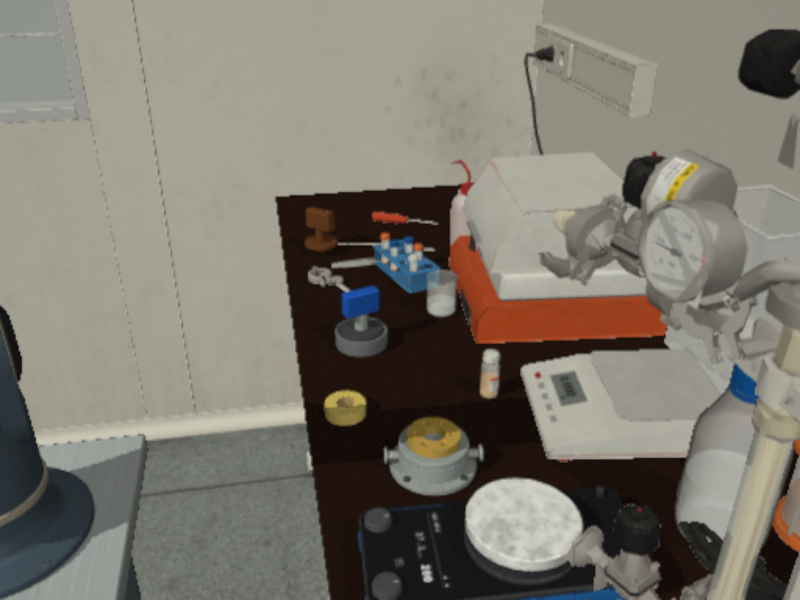

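The first view (scene camera) shows the blue wrench at about (443,325) and the cell at (541,295). In the side view they are at (361,318) and (433,450), and the brown decoy is at the far left. Next I fit the exact poses.

```bash
cat > m.py <<'E'
from h import *
A={"h":[],"r":[],"s":[],"c":[]}
for n in ("scene","side"):
    p=snapshot(n);W=cloud(p);c=p["color"].astype(int)
    reg=(abs(W[...,0]-.47)<.08)&(abs(W[...,1]-.335)<.08)
    blue=reg&(c[...,2]>c[...,0]+50)&(c[...,2]>c[...,1]+40)
    top=W[blue]; print(n,"blue",len(top),top.min(0).round(3),top.max(0).round(3))
    t=top[top[:,2]>np.nanmax(top[:,2])-.006]
    b=cv2.minAreaRect((t[:,:2]*1000).astype(np.float32)); print(" handle top",b,t[:,2].mean().round(4)); 
    ring=(abs(W[...,0]-.515)<.06)&(abs(W[...,1]-.02)<.06)&(W[...,2]>.046)
    r=W[ring]; print(" ring",len(r),cv2.minEnclosingCircle((r[:,:2]*1000).astype(np.float32)),np.median(r[:,2]))
    lip=reg&(W[...,2]>.0235)&(W[...,2]<.031)&~blue; l=W[lip]; 
    print(" lip",len(l),cv2.minEnclosingCircle((l[:,:2]*1000).astype(np.float32)))
E
python3 m.py
```

```text
scene blue 220 [0.444 0.324 0.055] [0.503 0.359 0.097]
 handle top ((473.0559997558594, 340.91949462890625), (58.51640701293945, 25.559404373168945), 18.156024932861328) 0.0936
 ring 106 ((517.7994995117188, 22.453815460205078), 38.108970642089844) 0.04904906312348589
 lip 184 ((470.76568603515625, 340.1632385253906), 45.44068908691406)
side blue 385 [0.445 0.318 0.058] [0.505 0.353 0.098]
 handle top ((475.2196350097656, 336.1160583496094), (59.55690002441406, 21.536426544189453), 19.22645378112793) 0.0947
 ring 544 ((519.0404052734375, 19.928943634033203), 35.9931526184082) 0.05034656032825818
 lip 349 ((473.7892761230469, 335.60906982421875), 44.10575866699219)
```

```bash
python3 - <<'E'
from h import *
for n in ("scene","side"):
    p=snapshot(n);W=cloud(p).reshape(-1,3);W=W[np.isfinite(W).all(1)]
    r=np.hypot(W[:,0],W[:,1]); 
    for y0 in np.arange(-.8,.6,.1):
        for lo,hi in ((.06,.12),(.12,.2),(.2,.7)):
            m=(W[:,0]>.3)&(r<.85)&(W[:,1]>=y0)&(W[:,1]<y0+.1)&(W[:,2]>lo)&(W[:,2]<hi)
            if m.sum()>8: print(n,round(y0,1),lo,m.sum(),"xmin",np.percentile(W[m,0],3).round(3),"rmin",np.percentile(r[m],3).round(3),"zmax",W[m,2].max().round(3))
E
```

```text
scene -0.7 0.06 96 xmin 0.458 rmin 0.759 zmax 0.119
scene -0.7 0.12 162 xmin 0.46 rmin 0.761 zmax 0.2
scene -0.7 0.2 243 xmin 0.485 rmin 0.781 zmax 0.292
scene -0.6 0.06 466 xmin 0.466 rmin 0.739 zmax 0.12
scene -0.6 0.12 657 xmin 0.467 rmin 0.74 zmax 0.2
scene -0.6 0.2 272 xmin 0.492 rmin 0.762 zmax 0.412
scene -0.5 0.06 121 xmin 0.578 rmin 0.708 zmax 0.12
scene -0.5 0.12 171 xmin 0.586 rmin 0.718 zmax 0.2
scene -0.5 0.2 858 xmin 0.546 rmin 0.686 zmax 0.641
scene -0.4 0.06 234 xmin 0.556 rmin 0.652 zmax 0.12
scene -0.4 0.12 242 xmin 0.554 rmin 0.636 zmax 0.2
scene -0.4 0.2 907 xmin 0.536 rmin 0.641 zmax 0.65
scene -0.3 0.06 25 xmin 0.548 rmin 0.587 zmax 0.073
scene -0.3 0.2 269 xmin 0.529 rmin 0.589 zmax 0.502
scene -0.2 0.06 627 xmin 0.517 rmin 0.539 zmax 0.12
scene -0.2 0.12 376 xmin 0.768 rmin 0.782 zmax 0.2
scene -0.2 0.2 92 xmin 0.79 rmin 0.803 zmax 0.226
scene -0.1 0.06 42 xmin 0.557 rmin 0.565 zmax 0.114
scene -0.0 0.06 149 xmin 0.764 rmin 0.764 zmax 0.065
scene 0.1 0.06 88 xmin 0.626 rmin 0.645 zmax 0.071
scene 0.2 0.06 34 xmin 0.668 rmin 0.73 zmax 0.113
scene 0.2 0.12 14 xm
[... 797 characters left out ...]
e -0.2 0.2 239 xmin 0.792 rmin 0.806 zmax 0.226
side -0.1 0.06 292 xmin 0.763 rmin 0.763 zmax 0.066
side -0.0 0.06 1082 xmin 0.766 rmin 0.766 zmax 0.067
side 0.1 0.06 394 xmin 0.629 rmin 0.647 zmax 0.073
side 0.2 0.06 993 xmin 0.681 rmin 0.741 zmax 0.12
side 0.2 0.12 218 xmin 0.69 rmin 0.752 zmax 0.199
side 0.2 0.2 63 xmin 0.71 rmin 0.769 zmax 0.231
side 0.3 0.06 758 xmin 0.447 rmin 0.554 zmax 0.119
side 0.3 0.12 1384 xmin 0.681 rmin 0.751 zmax 0.2
side 0.3 0.2 670 xmin 0.713 rmin 0.779 zmax 0.231
side 0.4 0.06 287 xmin 0.606 rmin 0.733 zmax 0.119
side 0.4 0.12 282 xmin 0.681 rmin 0.797 zmax 0.2
side 0.4 0.2 80 xmin 0.719 rmin 0.826 zmax 0.23
side 0.5 0.06 63 xmin 0.571 rmin 0.784 zmax 0.066
```

```bash
cat > chain.py <<'E'
# usage: chain.py x,y,z,yaw[,roll0] ... : prints rows from present pose through waypoints (tool pointing down)
import sys
from h import *
def fr(p):
    return R.from_euler("xyz",[180,0,p[3]],degrees=True)
def rel(a,b):
    s=fr(a).inv().apply(np.array(b[:3])-a[:3])/.3; w=(fr(a).inv()*fr(b)).as_rotvec()/(np.pi/2)
    return np.round(np.r_[s,w],4).tolist()
if __name__=="__main__":
    s=get_state(); print("t",s["t"],s["ee_pos"].round(4),s["tcp_rot"].round(2))
    a=np.r_[s["ee_pos"],s["tcp_rot"][2]]
    for w in sys.argv[1:]:
        b=np.array([float(v) for v in w.split(",")]); print(w,"dist",np.linalg.norm((b-a)[:3]).round(3),rel(a,b)); a=b
E
python3 chain.py 0.2,-0.45,.3,-10 .31,-.33,.3,-40 .42,-.16,.3,-25 .46,.02,.28,0
```

```text
t 1.1 [ 0.2326 -0.6337  0.2226] [179.99  -0.    20.15]
0.2,-0.45,.3,-10 dist 0.202 [0.1088, -0.6122, -0.258, -0.0, -0.0, 0.335]
.31,-.33,.3,-40 dist 0.163 [0.2916, -0.4576, -0.0, 0.0, -0.0, 0.3333]
.42,-.16,.3,-25 dist 0.202 [-0.0834, -0.6698, -0.0, 0.0, 0.0, -0.1667]
.46,.02,.28,0 dist 0.185 [-0.1327, -0.6001, 0.0667, 0.0, 0.0, -0.2778]
```

Emit:
{"fn": "play_rows", "kwargs": {
  "steps": [
    [0.109,-0.612,-0.258,0,0,0.335,-1],
    [0.109,-0.612,-0.258,0,0,0.335,-1],
    [0.109,-0.612,-0.258,0,0,0.335,-1],
    [0.109,-0.612,-0.258,0,0,0.335,-1],
    [0.109,-0.612,-0.258,0,0,0.335,-1]
  ]
}}

```text
t: 1.52
ee_pos: [0.1997, -0.4478, 0.3009]
tcp_rot: [180.0, -0.0, -10.2]
contact_force: [0.3, 0.6, 1.2]
width: 0.0867
```

Emit:
{"fn": "play_rows", "kwargs": {
  "steps": [
    [0.292,-0.458,0,0,0,0.333,-1],
    [0.292,-0.458,0,0,0,0.333,-1],
    [0.292,-0.458,0,0,0,0.333,-1],
    [0.292,-0.458,0,0,0,0.333,-1],
    [0.292,-0.458,0,0,0,0.333,-1]
  ]
}}

```text
t: 1.93
ee_pos: [0.3128, -0.3266, 0.3005]
tcp_rot: [-179.9, -0.1, -40.0]
contact_force: [0.2, 0.8, 0.7]
width: 0.0872
```

Good tracking.

Emit:
{"fn": "play_rows", "kwargs": {
  "steps": [
    [-0.083,-0.67,0,0,0,-0.167,-1],
    [-0.083,-0.67,0,0,0,-0.167,-1],
    [-0.083,-0.67,0,0,0,-0.167,-1],
    [-0.083,-0.67,0,0,0,-0.167,-1],
    [-0.083,-0.67,0,0,0,-0.167,-1]
  ]
}}

```text
t: 2.35
ee_pos: [0.4213, -0.1571, 0.3005]
tcp_rot: [-180.0, -0.1, -24.8]
contact_force: [0.9, -1.0, 0.1]
width: 0.0872
```

Emit:
{"fn": "play_rows", "kwargs": {
  "steps": [
    [-0.133,-0.6,0.067,0,0,-0.278,-1],
    [-0.133,-0.6,0.067,0,0,-0.278,-1],
    [-0.133,-0.6,0.067,0,0,-0.278,-1],
    [-0.133,-0.6,0.067,0,0,-0.278,-1],
    [-0.133,-0.6,0.067,0,0,-0.278,-1]
  ]
}}

```text
t: 2.77
ee_pos: [0.46, 0.0261, 0.28]
tcp_rot: [-179.9, -0.1, 0.6]
contact_force: [0.3, 0.1, 0.3]
width: 0.0869
```

```bash
python3 - <<'E'
from h import *
s=get_state();print(s["ee_pos"],s["tcp_rot"],s["joints"].round(1))
p=snapshot("wrist");save(p,"w1");print(p["T"].round(3),p["fov_y"])
np.savez("w1.npz",**{k:p[k] for k in("color","z_map","fov_y","cx","cy","T")})
for d in mark_of(p,"ring_face")[:2]: print(d,atz(p,d["pixel"],.052))
E
```

```text
[0.45997616 0.02609808 0.28002621] [-1.79876331e+02 -6.52511879e-02  6.23277781e-01] [  21.8    5.6  -32.2  109.8    3.2   65.4 -101. ]
[[ 0.01  -0.96  -0.281  0.536]
 [-1.    -0.011 -0.001  0.026]
 [-0.002  0.281 -0.96   0.443]
 [ 0.     0.     0.     1.   ]] 59.654907046817755
{'pixel': [254.4, 104.5], 'score': 0.72} [0.5219825  0.02305486 0.052     ]
```

View pics/w1.png

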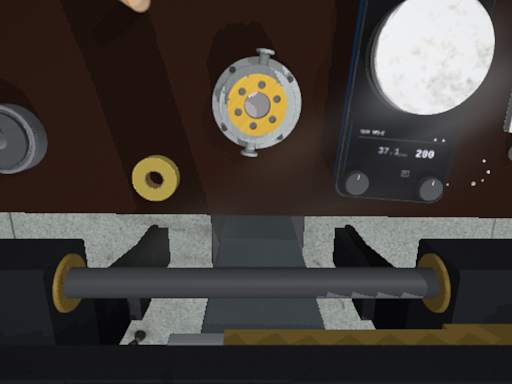

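Wrist view: the cell ring centre is at about (257,104), with six dark holes on a radius of about 21 px. The tape is at (155,178), the stand is at the left edge, and the hotplate is on the right. I'll measure the hole phase from this picture.

```bash
cat > holes.py <<'E'
from h import *
def holes(p,dbg=None):
    # rectify top face z=.052 to 0.25mm/px patch, in world axes; x->col, y->row
    n=400; g=np.arange(n)*.00025-.05
    best=None
    cen=np.array([.5195,.0215])
    for it in range(4):
        X,Y=np.meshgrid(g+cen[0],g+cen[1]); q=np.stack([X,Y,np.full_like(X,.052)],-1)-p["T"][:3,3]
        c=q@p["T"][:3,:3]; u=c[...,0]/c[...,2]*f(p)+p["cx"]; v=c[...,1]/c[...,2]*f(p)+p["cy"]
        im=cv2.remap(p["color"],u.astype(np.float32),v.astype(np.float32),cv2.INTER_CUBIC)
        i=im.astype(int); brass=((i[...,0]-i[...,2]>60)).astype(np.uint8)
        brass=cv2.morphologyEx(brass,cv2.MORPH_CLOSE,np.ones((60,60)))
        brass=cv2.morphologyEx(brass,cv2.MORPH_OPEN,np.ones((15,15)))
        ct=max(cv2.findContours(brass,0,2)[0],key=cv2.contourArea)
        e=cv2.fitEllipse(ct); cen=cen+(np.array(e[0])-199.5)*.00025
    print("centre",cen.round(4),"axes mm",np.round(np.array(e[1])*.25,1))
    gray=255-im.max(2).astype(float); th=np.arange(0,360,.5); prof=0
    for r in np.arange(20,26.1,.5):
        a=np.radians(th); prof=prof+cv2.remap(gray.astype(np.float32),(199.5+r*4*np.cos(a)).astype(np.float32)[None],(199.5+r*4*np.sin(a)).astype(np.float32)[None],1)[0]
    F=np.fft.rfft(prof-prof.mean()); ph=(-np.degrees(np.angle(F[6]))/6)%60
    print("hole phase deg (world)",ph.round(2),"harm",np.abs(F[[1,2,3,4,5,6,7,8]]).round(0))
    if dbg:
        o=cv2.resize(im[:,:,::-1].copy(),None,fx=1.5,fy=1.5)
        for k in range(6):
            a=np.radians(ph+60*k); cv2.circle(o,(int(300+138*np.cos(a)),int(300+138*np.sin(a))),24,(0,0,255),1)
        cv2.imwrite(dbg,o)
    return cen,ph
if __name__=="__main__":
    p={k:v for k,v in np.load("w1.npz").items()}
    holes(p,"pics/holes1.png")
E
python3 holes.py; python3 chain.py .46,.15,.28,0.6 .46,.2,.2,33 
```

```text
centre [0.5218 0.0208] axes mm [67.8 67.9]
hole phase deg (world) 48.91 harm [ 12946.   3743.   3161.   1760.  25696. 253282.  26656.   2558.]
t 2.8667 [0.46   0.0246 0.2799] [-1.7992e+02 -2.0000e-02  5.5000e-01]
.46,.15,.28,0.6 dist 0.125 [0.0041, -0.418, -0.0004, 0.0, 0.0, -0.0005]
.46,.2,.2,33 dist 0.094 [0.0017, -0.1667, 0.2667, -0.0, 0.0, -0.36]
```

View pics/holes1.png

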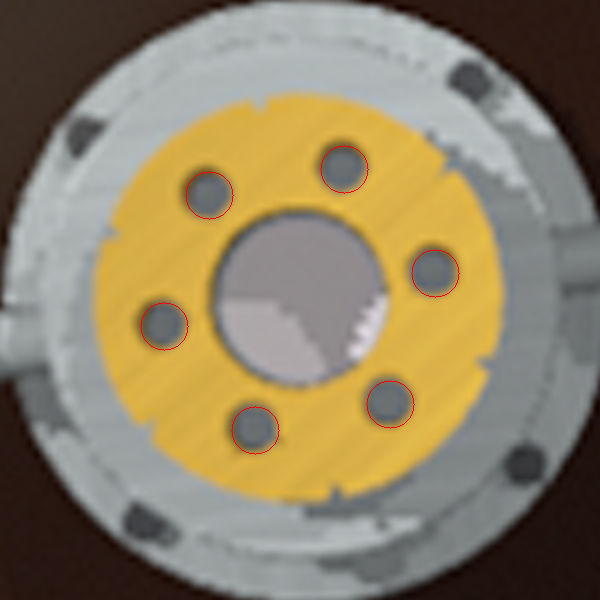

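The circles match the six holes, so hole phase is 48.9° mod 60. The last joint needs clockwise room, so I'll grasp with the tool flipped 180° (yaw about 198).

```bash
python3 chain.py .46,.12,.28,36 .47,.2,.27,71 .48,.25,.26,106 .5,.3,.25,141 .515,.35,.25,176 .522,.354,.25,198.5
```

```text
t 2.8667 [0.46   0.0246 0.2799] [-1.7992e+02 -2.0000e-02  5.5000e-01]
.46,.12,.28,36 dist 0.095 [0.0031, -0.3181, -0.0004, 0.0, 0.0, -0.3939]
.47,.2,.27,71 dist 0.081 [0.1837, -0.1961, 0.0333, -0.0, 0.0, -0.3889]
.48,.25,.26,106 dist 0.052 [0.1684, -0.0227, 0.0333, 0.0, 0.0, -0.3889]
.5,.3,.25,141 dist 0.055 [0.1418, 0.11, 0.0333, 0.0, 0.0, -0.3889]
.515,.35,.25,176 dist 0.052 [0.066, 0.161, 0.0, 0.0, 0.0, -0.3889]
.522,.354,.25,198.5 dist 0.008 [-0.0223, 0.0149, 0.0, 0.0, 0.0, -0.25]
```

Emit:
{"fn": "play_rows", "kwargs": {
  "steps": [
    [0.003,-0.318,0,0,0,-0.394,-1],
    [0.003,-0.318,0,0,0,-0.394,-1],
    [0.003,-0.318,0,0,0,-0.394,-1],
    [0.003,-0.318,0,0,0,-0.394,-1],
    [0.003,-0.318,0,0,0,-0.394,-1]
  ]
}}

```text
t: 3.28
ee_pos: [0.4607, 0.1157, 0.28]
tcp_rot: [180.0, -0.0, 36.0]
contact_force: [-0.2, -0.3, -0.2]
width: 0.0872
```

Emit:
{"fn": "play_rows", "kwargs": {
  "steps": [
    [0.184,-0.196,0.033,0,0,-0.389,-1],
    [0.184,-0.196,0.033,0,0,-0.389,-1],
    [0.184,-0.196,0.033,0,0,-0.389,-1],
    [0.184,-0.196,0.033,0,0,-0.389,-1],
    [0.184,-0.196,0.033,0,0,-0.389,-1]
  ]
}}

```text
t: 3.7
ee_pos: [0.4717, 0.1949, 0.2698]
tcp_rot: [180.0, 0.0, 70.9]
contact_force: [-0.4, 0.4, 0.4]
width: 0.0871
```

Emit:
{"fn": "play_rows", "kwargs": {
  "steps": [
    [0.168,-0.023,0.033,0,0,-0.389,-1],
    [0.168,-0.023,0.033,0,0,-0.389,-1],
    [0.168,-0.023,0.033,0,0,-0.389,-1],
    [0.168,-0.023,0.033,0,0,-0.389,-1],
    [0.168,-0.023,0.033,0,0,-0.389,-1]
  ]
}}

```text
t: 4.12
ee_pos: [0.4823, 0.2442, 0.2598]
tcp_rot: [-180.0, 0.1, 105.8]
contact_force: [0.5, -0.3, -0.3]
width: 0.0865
```

Emit:
{"fn": "play_rows", "kwargs": {
  "steps": [
    [0.142,0.11,0.033,0,0,-0.389,-1],
    [0.142,0.11,0.033,0,0,-0.389,-1],
    [0.142,0.11,0.033,0,0,-0.389,-1],
    [0.142,0.11,0.033,0,0,-0.389,-1],
    [0.142,0.11,0.033,0,0,-0.389,-1]
  ]
}}

```text
t: 4.53
ee_pos: [0.5029, 0.294, 0.2497]
tcp_rot: [-179.9, 0.0, 140.8]
contact_force: [0.4, -0.2, 0.6]
width: 0.0871
```

Emit:
{"fn": "play_rows", "kwargs": {
  "steps": [
    [0.066,0.161,0,0,0,-0.389,-1],
    [0.066,0.161,0,0,0,-0.389,-1],
    [0.066,0.161,0,0,0,-0.389,-1],
    [0.066,0.161,0,0,0,-0.389,-1],
    [0.066,0.161,0,0,0,-0.389,-1]
  ]
}}

```text
t: 4.95
ee_pos: [0.5184, 0.3439, 0.2496]
tcp_rot: [-179.9, 0.0, 175.8]
contact_force: [0.8, 0.4, -0.4]
width: 0.0872
```

Emit:
{"fn": "play_rows", "kwargs": {
  "steps": [
    [-0.022,0.015,0,0,0,-0.25,-1],
    [-0.022,0.015,0,0,0,-0.25,-1],
    [-0.022,0.015,0,0,0,-0.25,-1],
    [-0.022,0.015,0,0,0,-0.25,-1],
    [-0.022,0.015,0,0,0,-0.25,-1]
  ]
}}

```text
t: 5.37
ee_pos: [0.5251, 0.3479, 0.2495]
tcp_rot: [-180.0, -0.0, -162.1]
contact_force: [0.3, 0.1, -0.1]
width: 0.0872
```

```bash
python3 - <<'E'
from h import *
s=get_state();print(s["t"],s["ee_pos"],s["tcp_rot"],s["joints"].round(1))
p=snapshot("wrist");W=cloud(p);c=p["color"].astype(int)
blue=(c[...,2]>c[...,0]+50)&(c[...,2]>c[...,1]+40)&(abs(W[...,0]-.474)<.07)&(abs(W[...,1]-.338)<.07)&(W[...,2]>.088)
t=W[blue];b=cv2.minAreaRect((t[:,:2]*1000).astype(np.float32));print(b,np.median(t[:,2]))
o=p["color"][:,:,::-1].copy()
for X in ([.474,.338,.097],[.474,.338,.028]): cv2.circle(o,tuple(int(v) for v in proj(p,X)),3,(0,0,255),-1)
cv2.imwrite("pics/w2.png",o)
for d in mark_of(p,"grip")[:2]: print(d,atz(p,d["pixel"],.077))
for d in mark_of(p,"stand")[:2]: print(d,atz(p,d["pixel"],.0))
E
```

```text
5.3667 [0.52511519 0.34788113 0.24950784] [-1.79958897e+02 -4.54365522e-02 -1.62141132e+02] [  7.3  39.4 -71.8  89.9  38.   78.7  39.5]
((473.205078125, 359.22930908203125), (67.41874694824219, 61.413665771484375), 17.61932945251465) 0.09749001091505746
{'pixel': [257.9, 118.7], 'score': 0.84} [0.4720861  0.33769244 0.077     ]
```

View pics/w2.png

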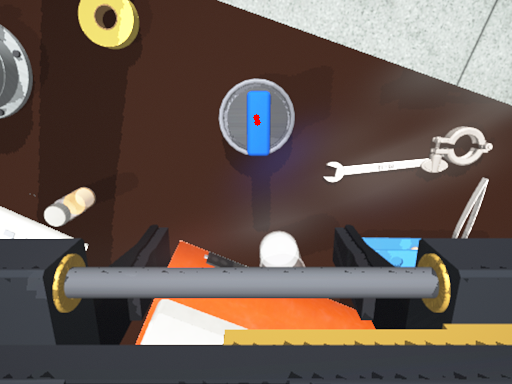

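The handle is at (258,124) in the picture, upright along the image column, so tool yaw is aligned. The stand is around it; the vial is at (68,207) and the beaker at (280,250), partly behind the gripper.

```bash
python3 - <<'E'
from h import *
p=snapshot("wrist");W=cloud(p);c=p["color"].astype(int)
blue=((c[...,2]>c[...,0]+50)&(c[...,2]>c[...,1]+40)).astype(np.uint8); blue[170:]=0
ct=max(cv2.findContours(blue,0,2)[0],key=cv2.contourArea); b=cv2.minAreaRect(ct);print(b)
m=np.zeros_like(blue);cv2.drawContours(m,[ct],-1,1,-1);t=W[(m>0)&(W[...,2]>.092)]
print(len(t),cv2.minAreaRect((t[:,:2]*1000).astype(np.float32)),t[:,2].mean())
q=np.array([atz(p,x,.097)[:2]*1000 for x in ct[:,0,:].astype(float)],np.float32);print(cv2.minAreaRect(q))
g=p["color"][60:170,200:310].mean(2).astype(np.uint8)
E
python3 chain.py .474,.338,.15,197.9 .474,.338,.058,197.9
```

```text
((257.5, 123.0), (64.0, 23.0), 90.0)
1448 ((475.2154235839844, 339.325927734375), (59.42686080932617, 20.787561416625977), 17.728113174438477) 0.09735130133376231
((475.0101013183594, 338.7105712890625), (58.67940902709961, 21.536571502685547), 17.656949996948242)
t 5.5667 [0.5245 0.3488 0.2502] [-1.7995e+02  2.0000e-02 -1.6203e+02]
.474,.338,.15,197.9 dist 0.113 [0.1712, 0.0179, 0.3341, -0.0, -0.0, 0.0008]
.474,.338,.058,197.9 dist 0.092 [0.0, -0.0, 0.3067, 0.0, 0.0, 0.0]
```

Emit:
{"fn": "play_rows", "kwargs": {
  "steps": [
    [0.167,0.019,0.334,0,0,0.002,-1],
    [0.167,0.019,0.334,0,0,0.002,-1],
    [0.167,0.019,0.334,0,0,0.002,-1],
    [0.167,0.019,0.334,0,0,0.002,-1],
    [0.167,0.019,0.334,0,0,0.002,-1]
  ]
}}

```text
t: 5.98
ee_pos: [0.4749, 0.3386, 0.1498]
tcp_rot: [-179.9, -0.0, -162.1]
contact_force: [-0.6, -0.3, 1.2]
width: 0.0868
```

Emit:
{"fn": "play_rows", "kwargs": {
  "steps": [
    [0,0,0.1,0,0,0,-1],
    [0,0,0.2,0,0,0,-1],
    [0,0,0.306,0,0,0,-1],
    [0,0,0.306,0,0,0,-1],
    [0,0,0.306,0,0,0,-1]
  ]
}}

```text
t: 6.4
ee_pos: [0.4763, 0.3398, 0.0593]
tcp_rot: [180.0, 0.1, -162.2]
contact_force: [0.1, 0.0, 1.3]
width: 0.0872
```

```bash
python3 chain.py .475,.3388,.058,197.8; python3 -c "
from h import *
print(get_state()['joints'].round(1))"
```

```text
t 6.4 [0.4763 0.3398 0.0593] [ 1.7996e+02  5.0000e-02 -1.6218e+02]
.475,.3388,.058,197.8 dist 0.002 [0.0053, -0.0018, 0.0042, -0.0, -0.0, 0.0003]
[  3.5  46.6 -63.6 106.3  48.8  59.7  27.3]
```

Emit:
{"fn": "play_rows", "kwargs": {
  "steps": [
    [0.005,-0.002,0.004,0,0,0,1],
    [0.005,-0.002,0.004,0,0,0,1],
    [0.005,-0.002,0.004,0,0,0,1],
    [0.005,-0.002,0.004,0,0,0,1],
    [0.005,-0.002,0.004,0,0,0,1]
  ],
  "force": 60
}}

```text
t: 6.82
ee_pos: [0.4742, 0.3382, 0.0579]
tcp_rot: [180.0, 0.1, -162.1]
contact_force: [-0.1, 0.2, 0.4]
width: 0.0613
```

Emit:
{"fn": "play_rows", "kwargs": {
  "steps": [
    [0,0,0,0,0,0,1],
    [0,0,0,0,0,0,1],
    [0,0,0,0,0,0,1]
  ]
}}

```text
t: 7.07
ee_pos: [0.4737, 0.3379, 0.057]
tcp_rot: [-180.0, 0.0, -162.1]
contact_force: [-0.3, 1.0, -0.4]
width: 0.0415
```

Emit:
{"fn": "play_rows", "kwargs": {
  "steps": [
    [0,0,0,0,0,0,1],
    [0,0,0,0,0,0,1],
    [0,0,0,0,0,0,1],
    [0,0,0,0,0,0,1],
    [0,0,0,0,0,0,1]
  ]
}}

```text
t: 7.48
ee_pos: [0.4736, 0.338, 0.0569]
tcp_rot: [180.0, -0.0, -162.1]
contact_force: [0.7, 0.0, 0.0]
width: 0.0219
```

Emit:
{"fn": "play_rows", "kwargs": {
  "steps": [
    [0,0,0,0,0,0,1],
    [0,0,0,0,0,0,1]
  ]
}}

```text
t: 7.65
ee_pos: [0.4736, 0.338, 0.0569]
tcp_rot: [180.0, -0.0, -162.1]
contact_force: [0.4, -0.1, -0.9]
width: 0.0217
```

```bash
python3 -c "
from h import *
for i in range(3):
  s=get_state();print(s['t'],s['ee_pos'].round(4),s['tcp_rot'].round(2),s['contact_force'].round(1),s['moment'].round(2),s['width'],s['joints'].round(1)); snapshot('side')"
```

```text
7.65 [0.4736 0.338  0.0569] [ 180.     -0.   -162.09] [ 0.4 -0.1 -0.9] [ 0.24 -0.14  0.06] 0.02166165694305471 [  3.6  46.5 -63.5 106.7  49.   59.4  27.1]
7.7 [0.4736 0.3379 0.0569] [ 180.     -0.   -162.09] [-1.   0.6 -0.9] [ 0.25 -0.11  0.06] 0.021865194673809537 [  3.6  46.5 -63.5 106.7  49.   59.4  27.1]
7.75 [0.4736 0.338  0.0569] [ 179.99   -0.   -162.09] [-0.2  0.6 -0.6] [ 0.2  -0.05  0.02] 0.02167912246339883 [  3.6  46.5 -63.5 106.7  49.   59.4  27.1]
```

Emit:
{"fn": "play_rows", "kwargs": {
  "steps": [
    [0,0,-0.05,0,0,0,1],
    [0,0,-0.12,0,0,0,1],
    [0,0,-0.22,0,0,0,1],
    [0,0,-0.33,0,0,0,1],
    [0,0,-0.443,0,0,0,1]
  ]
}}

```text
t: 8.22
ee_pos: [0.473, 0.3374, 0.1915]
tcp_rot: [-180.0, -0.1, -162.1]
contact_force: [0.3, 0.3, -2.0]
width: 0.0215
```

```bash
python3 chain.py .52,.16,.19,183 .58,.009,.19,168.9; python3 -c "
from h import *
s=get_state();print(s['contact_force'].round(1),s['moment'].round(2),s['width'],s['joints'].round(1)); p=snapshot('side');save(p,'s2')
for t in ('wrench','grip'):
  for d in mark_of(p,t)[:2]: print(t,d,atz(p,d['pixel'],.139 if t=='wrench' else .21))"
```

```text
t 8.2167 [0.473  0.3374 0.1915] [-1.7996e+02 -7.0000e-02 -1.6206e+02]
.52,.16,.19,183 dist 0.183 [0.0332, -0.6107, 0.0051, 0.0, -0.0, 0.166]
.58,.009,.19,168.9 dist 0.162 [-0.1734, -0.5131, -0.0, 0.0, -0.0, 0.1567]
[ 0.3  0.3 -2. ] [ 0.16 -0.23  0.09] 0.02154940054668984 [  8.7  38.7 -71.9 100.4  39.   70.7  34.3]
wrench {'pixel': [204.8, 159.5], 'score': 0.91} [0.42165493 0.41384781 0.139     ]
grip {'pixel': [203.6, 142.7], 'score': 0.81} [0.41616486 0.35311582 0.21      ]
grip {'pixel': [228.2, 141.4], 'score': 0.78} [0.47482489 0.3501966  0.21      ]
```

Held (weight reads about −2 to −3 N). Next I move to a viewing pose beside the cell.

Emit:
{"fn": "play_rows", "kwargs": {
  "steps": [
    [0.033,-0.611,0,0,0,0.166,1],
    [0.033,-0.611,0,0,0,0.166,1],
    [0.033,-0.611,0,0,0,0.166,1],
    [0.033,-0.611,0,0,0,0.166,1],
    [0.033,-0.611,0,0,0,0.166,1]
  ]
}}

```text
t: 8.78
ee_pos: [0.5217, 0.1525, 0.1875]
tcp_rot: [-179.6, -0.2, -177.5]
contact_force: [0.5, -0.4, -2.1]
width: 0.0213
```

Emit:
{"fn": "play_rows", "kwargs": {
  "steps": [
    [-0.173,-0.513,0,0,0,0.157,1],
    [-0.173,-0.513,0,0,0,0.157,1],
    [-0.173,-0.513,0,0,0,0.157,1],
    [-0.173,-0.513,0,0,0,0.157,1],
    [-0.173,-0.513,0,0,0,0.157,1],
    [-0.173,-0.513,0,0,0,0.157,1]
  ]
}}

```text
validation failed for argument at $.st...
```

```bash
python3 - <<'E'
from h import *
from holes import holes
p=snapshot("wrist");save(p,"w3")
s=get_state();print(s["t"],s["ee_pos"].round(4),s["tcp_rot"].round(2),s["joints"].round(1))
for n,q in (("wrist",p),("scene",snapshot("scene")),("side",snapshot("side"))):
    try: print(n); holes(q,"pics/hh_%s.png"%n)
    except Exception as e: print(e)
    for t in ("wrench","pin_a","grip"):
        for d in mark_of(q,t)[:2]: print(t,d)
E
```

```text
8.8333 [0.5224 0.1509 0.1871] [-179.59   -0.23 -177.65] [ 30.3  35.  -71.9 105.3  36.4  67.6  38.5]
wrist
centre [0.5209 0.0221] axes mm [67.6 71.8]
hole phase deg (world) 48.39 harm [ 35911.   5682.   7698.   8457.  59540. 187918.  70463.  13305.]
wrench {'pixel': [250.4, 215.1], 'score': 0.74}
pin_a {'pixel': [252.7, 186.1], 'score': 0.65}
grip {'pixel': [250.9, 268.8], 'score': 0.58}
grip {'pixel': [126.1, 164.2], 'score': 0.42}
scene
centre [0.5099 0.0302] axes mm [65.3 90.8]
hole phase deg (world) 30.76 harm [142393.  63416.  45425.  53903.  19236.   9644.  32404.  27816.]
wrench {'pixel': [319.6, 170.9], 'score': 0.71}
wrench {'pixel': [180.7, 261.1], 'score': 0.67}
pin_a {'pixel': [184.0, 259.3], 'score': 0.9}
pin_a {'pixel': [178.4, 269.9], 'score': 0.74}
grip {'pixel': [180.2, 244.5], 'score': 0.8}
grip {'pixel': [322.0, 150.4], 'score': 0.55}
side
centre [0.5194 0.0129] axes mm [67.8 81.1]
hole phase deg (world) 54.75 harm [90949. 69593. 49434. 28394. 15724. 26708. 34271. 18268.]
wrench {'pixel': [201.5, 159.0], 'score': 0.68}
wrench {'pixel': [254.5, 205.1], 'score': 0.63}
pin_a {'pixel': [201.6, 155.8], 'score': 0.96}
pin_a {'pixel': [273.0, 202.1], 'score': 0.75}
grip {'pixel': [203.3, 139.8], 'score': 0.72}
grip {'pixel': [262.0, 172.6], 'score': 0.68}
```

View pics/w3.png

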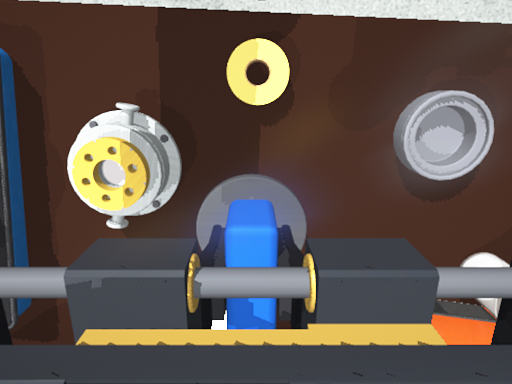

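The picture shows the cell at (110,172), the empty stand at (444,135) and the wrench in hand, its disc's far edge at row 174 and columns 197–306. I'll measure the wrench in the tool frame from the disc edge.

```bash
python3 - <<'E'
from h import *
from scipy.optimize import least_squares
p=snapshot("wrist");s=get_state();W=cloud(p)
Rt=R.from_euler("xyz",s["tcp_rot"],degrees=True)
L=Rt.inv().apply((W-s["ee_pos"]).reshape(-1,3)).reshape(W.shape)
m=(abs(L[...,2]-.027)<.006)&(np.hypot(L[...,0],L[...,1])<.045)
m[230:]=False
print(m.sum(),np.median(L[m],0).round(4))
mm=cv2.morphologyEx(m.astype(np.uint8),cv2.MORPH_CLOSE,np.ones((5,5)))
ct=max(cv2.findContours(mm,0,1)[0],key=cv2.contourArea)[:,0,:]
# rays -> plane tool z=.027
o=Rt.inv().apply(p["T"][:3,3]-s["ee_pos"])
d=Rt.inv().apply(np.c_[(ct-[p["cx"],p["cy"]])/f(p),np.ones(len(ct))]@p["T"][:3,:3].T)
Q=(o+d*((.0269-o[2])/d[:,2])[:,None])[:,:2]
k=(np.hypot(Q[:,0],Q[:,1])>.027)&(ct[:,1]<220)
for fun in (lambda c:np.hypot(*(Q[k]-c).T)-.034,):
    r=least_squares(fun,[0,0],loss="soft_l1",f_scale=.001);print(k.sum(),"disc centre in tool",r.x.round(4),np.abs(r.fun).mean())
t=p["color"].astype(int);b=(t[...,2]>t[...,0]+60)&(m|True)
E
python3 chain.py .5213,.0215,.16,168.65
```

```text
3399 [ 0.0182 -0.0002  0.0261]
139 disc centre in tool [-0.0009  0.    ] 0.0003138635218112407
t 9.4333 [0.5204 0.1611 0.1899] [-1.8000e+02  1.0000e-02 -1.7696e+02]
.5213,.0215,.16,168.65 dist 0.143 [0.0217, -0.4648, 0.0996, -0.0, -0.0, 0.1599]
```

Emit:
{"fn": "play_rows", "kwargs": {
  "steps": [
    [0.024,-0.464,0.1,0,0,0.16,1],
    [0.024,-0.464,0.1,0,0,0.16,1],
    [0.024,-0.464,0.1,0,0,0.16,1],
    [0.024,-0.464,0.1,0,0,0.16,1],
    [0.024,-0.464,0.1,0,0,0.16,1]
  ]
}}

```text
t: 9.85
ee_pos: [0.5202, 0.0147, 0.1579]
tcp_rot: [-179.8, -0.2, 168.1]
contact_force: [-0.6, 0.7, -2.7]
width: 0.0217
```

Emit:
{"fn": "play_rows", "kwargs": {
  "steps": [
    [0,0,0.05,0,0,0,1],
    [0,0,0.117,0,0,0,1],
    [0,0,0.117,0,0,0,1],
    [0,0,0.117,0,0,0,1],
    [0,0,0.117,0,0,0,1]
  ]
}}

```text
t: 10.27
ee_pos: [0.5209, 0.0228, 0.1253]
tcp_rot: [179.9, 0.0, 168.7]
contact_force: [0.5, 1.2, -2.3]
width: 0.0214
```

```bash
python3 - <<'E'
from h import *
a=snapshot("side");b=snapshot("scene")
s=get_state();print(s["t"],s["ee_pos"].round(4),s["tcp_rot"].round(2),s["joints"].round(1),s["contact_force"].round(1),s["moment"].round(2))
def crop(p):
    u,v=[int(x) for x in proj(p,[.5213,.0215,.07])]; return cv2.resize(p["color"][max(0,v-50):v+50,u-50:u+50],(400,400))
cv2.imwrite("pics/c4.png",np.hstack([crop(a),crop(b)])[:,:,::-1])
E
python3 chain.py .5204,.0217,.105,168.65
```

```text
10.3667 [0.5213 0.0223 0.1257] [1.7995e+02 1.0000e-01 1.6865e+02] [ 42.3  35.6 -67.1 111.9  38.8  59.   36. ] [ 0.1 -0.1 -2.2] [ 0.05 -0.11  0.01]
t 10.3667 [0.5213 0.0223 0.1257] [1.7995e+02 1.0000e-01 1.6865e+02]
.5204,.0217,.105,168.65 dist 0.021 [0.0025, -0.0024, 0.069, -0.0, -0.0, 0.0]
```

View pics/c4.png

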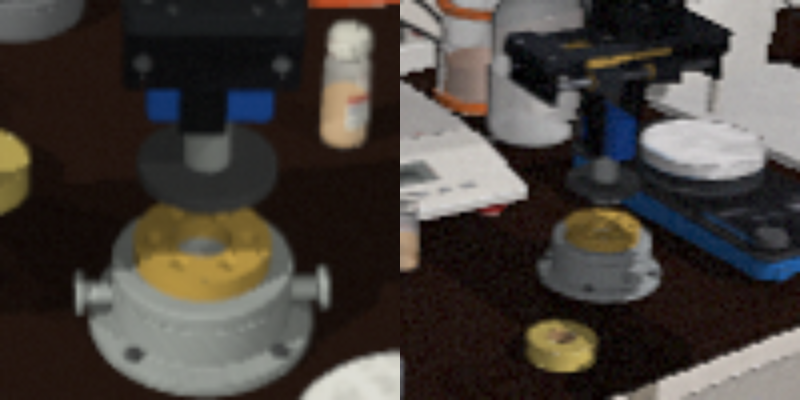

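Disc is centred above the ring in both views. I'll descend gently, watching the force.

Emit:
{"fn": "play_rows", "kwargs": {
  "steps": [
    [0.0025,-0.0025,0.02,0,0,0,1],
    [0.0025,-0.0025,0.045,0,0,0,1],
    [0.0025,-0.0025,0.068,0,0,0,1],
    [0.0025,-0.0025,0.068,0,0,0,1],
    [0.0025,-0.0025,0.068,0,0,0,1]
  ]
}}

```text
t: 10.78
ee_pos: [0.5193, 0.0204, 0.1037]
tcp_rot: [-180.0, -0.1, 168.6]
contact_force: [-0.5, 0.5, -2.1]
width: 0.0218
```

Emit:
{"fn": "play_rows", "kwargs": {
  "steps": [
    [0,0,0.005,0,0,0,1],
    [0,0,0.01,0,0,0,1],
    [0,0,0.015,0,0,0,1],
    [0,0,0.015,0,0,0,1],
    [0,0,0.015,0,0,0,1]
  ]
}}

```text
t: 11.2
ee_pos: [0.5197, 0.0205, 0.0998]
tcp_rot: [-180.0, 0.0, 168.6]
contact_force: [0.5, 0.0, -2.5]
width: 0.0216
```

```bash
cat > st.py <<'E'
from h import *
s=get_state();print(round(s["t"],2),s["ee_pos"].round(4),s["tcp_rot"].round(2),s["joints"].round(1),s["contact_force"].round(1),s["moment"].round(2),round(s["width"],4))
E
python3 st.py
```

```text
11.2 [0.5197 0.0205 0.0998] [-180.      0.    168.57] [ 40.9  37.2 -65.1 113.2  41.   56.7  34.3] [ 0.5  0.  -2.5] [ 0.13 -0.11  0.01] 0.0216
```

Emit:
{"fn": "play_rows", "kwargs": {
  "steps": [
    [-0.001,0.003,0,0,0,0,1],
    [-0.001,0.003,0,0,0,0,1],
    [-0.001,0.003,0.003,0,0,0,1],
    [-0.001,0.003,0.006,0,0,0,1],
    [-0.001,0.003,0.009,0,0,0,1]
  ]
}}

```text
t: 11.62
ee_pos: [0.5202, 0.0213, 0.0971]
tcp_rot: [-180.0, 0.0, 168.6]
contact_force: [-0.2, -0.2, -3.7]
width: 0.0214
```

Emit:
{"fn": "play_rows", "kwargs": {
  "steps": [
    [0,0,0.003,0,0,0,1],
    [0,0,0.006,0,0,0,1],
    [0,0,0.009,0,0,0,1],
    [0,0,0.009,0,0,0,1]
  ]
}}

```text
t: 11.95
ee_pos: [0.5201, 0.0212, 0.0942]
tcp_rot: [-180.0, -0.0, 168.6]
contact_force: [1.1, -0.4, -1.5]
width: 0.0218
```

```bash
python3 st.py
```

```text
11.95 [0.5201 0.0212 0.0942] [-1.7999e+02 -2.0000e-02  1.6857e+02] [ 40.5  37.6 -64.6 113.4  41.5  56.3  33.8] [ 1.1 -0.4 -1.5] [ 0.11 -0.15 -0.  ] 0.0218
```

No resistance 3 mm past the face height, so the pins are entering the holes. I'll go deeper.

Emit:
{"fn": "play_rows", "kwargs": {
  "steps": [
    [0,0,0.003,0,0,0,1],
    [0,0,0.006,0,0,0,1],
    [0,0,0.009,0,0,0,1],
    [0,0,0.009,0,0,0,1]
  ]
}}

```text
t: 12.28
ee_pos: [0.5201, 0.0212, 0.0916]
tcp_rot: [-180.0, -0.0, 168.6]
contact_force: [0.4, -0.8, -2.3]
width: 0.0219
```

Emit:
{"fn": "play_rows", "kwargs": {
  "steps": [
    [0,0,0.003,0,0,0,1],
    [0,0,0.006,0,0,0,1],
    [0,0,0.009,0,0,0,1],
    [0,0,0.009,0,0,0,1]
  ]
}}

```text
t: 12.62
ee_pos: [0.5201, 0.0213, 0.0889]
tcp_rot: [-180.0, -0.0, 168.6]
contact_force: [-0.1, 0.8, -2.5]
width: 0.0216
```

```bash
python3 st.py; python3 - <<'E'
from h import *
from chain import rel
# 5 yaw steps of 1.5deg clockwise about wrench centre (tool offset -.9mm x)
s=get_state()
def tcp(c,yaw):
    return np.r_[np.array(c)+.0009*np.array([np.cos(np.radians(yaw)),np.sin(np.radians(yaw))])]
for d in (5,10,20): print(d,tcp((0,0),168.6-d)-tcp((0,0),168.6))
E
```

```text
12.62 [0.5201 0.0213 0.0889] [-1.7999e+02 -1.0000e-02  1.6857e+02] [ 40.1  38.  -64.2 113.7  42.   55.8  33.4] [-0.1  0.8 -2.5] [ 0.1  -0.15 -0.  ] 0.0216
5 [1.88614801e-05 7.62157048e-05]
10 [4.42938229e-05 1.50497500e-04]
20 [0.00011405 0.00029102]
```

Pins are 8 mm into the holes with no load. Turning clockwise in small increments (at least 28.6° is expected).

Emit:
{"fn": "play_rows", "kwargs": {
  "steps": [
    [0,0,0,0,0,0.016,1],
    [0,0,0,0,0,0.032,1],
    [0,0,0,0,0,0.048,1],
    [0,0,0,0,0,0.064,1],
    [0,0,0,0,0,0.08,1]
  ]
}}

```text
t: 13.03
ee_pos: [0.5202, 0.0214, 0.0891]
tcp_rot: [180.0, 0.0, 161.3]
contact_force: [0.7, -0.1, -2.4]
width: 0.0216
```

```bash
python3 st.py
```

```text
13.03 [0.5202 0.0214 0.0891] [1.8000e+02 2.0000e-02 1.6127e+02] [ 39.2  37.  -62.5 113.7  40.7  54.9  27.2] [ 0.7 -0.1 -2.4] [ 0.13 -0.13  0.24] 0.0216
```

Emit:
{"fn": "play_rows", "kwargs": {
  "steps": [
    [0,0,0,0,0,0.016,1],
    [0,0,0,0,0,0.032,1],
    [0,0,0,0,0,0.048,1],
    [0,0,0,0,0,0.064,1],
    [0,0,0,0,0,0.08,1]
  ]
}}

```text
t: 13.45
ee_pos: [0.5203, 0.0217, 0.0891]
tcp_rot: [180.0, 0.0, 154.0]
contact_force: [0.5, 1.2, -2.4]
width: 0.0215
```

```bash
python3 st.py
```

```text
13.45 [0.5203 0.0217 0.0891] [179.96   0.   154.04] [ 38.3  36.  -60.9 113.7  39.4  54.   21.1] [ 0.5  1.2 -2.4] [ 0.44 -0.23  0.2 ] 0.0215
```

Torque of about 0.22 N m shows the ring is turning with the wrench.

Emit:
{"fn": "play_rows", "kwargs": {
  "steps": [
    [0,0,0,0,0,0.016,1],
    [0,0,0,0,0,0.032,1],
    [0,0,0,0,0,0.048,1],
    [0,0,0,0,0,0.064,1],
    [0,0,0,0,0,0.08,1]
  ]
}}

```text
t: 13.87
ee_pos: [0.5204, 0.0219, 0.0892]
tcp_rot: [179.9, 0.0, 146.8]
contact_force: [0.2, 2.4, -4.3]
width: 0.0218
```

```bash
python3 st.py
```

```text
13.87 [0.5204 0.0219 0.0892] [179.93   0.   146.84] [ 37.4  35.1 -59.3 113.8  38.1  53.2  15.1] [ 0.2  2.4 -4.3] [ 0.88 -0.4   0.26] 0.0218
```

Emit:
{"fn": "play_rows", "kwargs": {
  "steps": [
    [0,0,0,0,0,0.012,1],
    [0,0,0,0,0,0.024,1],
    [0,0,0,0,0,0.036,1],
    [0,0,0,0,0,0.048,1]
  ]
}}

```text
t: 14.2
ee_pos: [0.5205, 0.022, 0.0892]
tcp_rot: [179.9, -0.0, 142.6]
contact_force: [1.4, 4.6, -5.1]
width: 0.0217
```

```bash
python3 st.py
```

```text
14.2 [0.5205 0.022  0.0892] [179.92  -0.   142.56] [ 36.8  34.6 -58.3 113.8  37.3  52.7  11.5] [ 1.4  4.6 -5.1] [ 1.16 -0.58  0.24] 0.0217
```

Emit:
{"fn": "play_rows", "kwargs": {
  "steps": [
    [0,0,0,0,0,0.01,1],
    [0,0,0,0,0,0.02,1],
    [0,0,0,0,0,0.03,1]
  ]
}}

```text
t: 14.45
ee_pos: [0.5205, 0.022, 0.0892]
tcp_rot: [179.9, -0.0, 139.9]
contact_force: [2.3, 5.7, -5.1]
width: 0.021
```

```bash
python3 st.py
```

```text
14.45 [0.5205 0.022  0.0892] [ 1.7991e+02 -1.0000e-02  1.3988e+02] [ 36.4  34.3 -57.6 113.8  36.8  52.4   9.2] [ 2.3  5.7 -5.1] [ 1.33 -0.66  0.27] 0.021
```

Side load is building slowly (about 6 N in +y), so I'll recentre 1 mm before continuing.

Emit:
{"fn": "play_rows", "kwargs": {
  "steps": [
    [0.001,0.002,0,0,0,0,1],
    [0.0016,0.004,0,0,0,0,1],
    [0.0016,0.004,0,0,0,0,1]
  ]
}}

```text
t: 14.7
ee_pos: [0.5206, 0.0222, 0.0891]
tcp_rot: [-180.0, 0.0, 139.9]
contact_force: [0.5, 2.4, -3.2]
width: 0.0212
```

```bash
python3 st.py
```

```text
14.7 [0.5206 0.0222 0.0891] [-1.7996e+02  2.0000e-02  1.3993e+02] [ 36.3  34.3 -57.6 113.7  36.9  52.5   9.1] [ 0.5  2.4 -3.2] [ 0.81 -0.34  0.22] 0.0212
```

Emit:
{"fn": "play_rows", "kwargs": {
  "steps": [
    [0.0005,0.002,0,0,0,0.01,1],
    [0.0005,0.002,0,0,0,0.02,1],
    [0.0005,0.002,0,0,0,0.03,1]
  ]
}}

```text
t: 14.95
ee_pos: [0.5208, 0.0225, 0.0891]
tcp_rot: [-179.9, 0.0, 137.1]
contact_force: [0.8, 1.9, -1.9]
width: 0.0218
```

```bash
python3 st.py
```

```text
14.95 [0.5208 0.0225 0.0891] [-1.7993e+02  3.0000e-02  1.3714e+02] [ 35.8  34.  -56.9 113.7  36.4  52.3   6.8] [ 0.8  1.9 -1.9] [ 0.4  -0.19  0.26] 0.0218
```

Emit:
{"fn": "play_rows", "kwargs": {
  "steps": [
    [0,0.001,0,0,0,0.01,1],
    [0,0.001,0,0,0,0.02,1],
    [0,0.001,0,0,0,0.03,1]
  ]
}}

```text
t: 15.2
ee_pos: [0.5209, 0.0226, 0.089]
tcp_rot: [-179.9, 0.0, 134.4]
contact_force: [-0.6, 0.3, 0.4]
width: 0.0214
```

```bash
python3 st.py
```

```text
15.2 [0.5209 0.0226 0.089 ] [-1.7992e+02  3.0000e-02  1.3444e+02] [ 35.4  33.7 -56.3 113.7  35.9  52.    4.5] [-0.6  0.3  0.4] [0.12 0.02 0.18] 0.0214
```

Clean again. I'll lower the grip to 25 N so it slips like a torque clutch at the stop, and continue in small steps.

Emit:
{"fn": "play_rows", "kwargs": {
  "steps": [
    [0,0,0,0,0,0.007,1],
    [0,0,0,0,0,0.014,1]
  ],
  "force": 25
}}

```text
t: 15.37
ee_pos: [0.5209, 0.0227, 0.089]
tcp_rot: [-179.9, 0.0, 133.2]
contact_force: [-0.8, -0.9, -1.3]
width: 0.0216
```

```bash
python3 st.py
```

```text
15.37 [0.5209 0.0227 0.089 ] [-1.7993e+02  3.0000e-02  1.3321e+02] [ 35.2  33.5 -56.  113.7  35.7  51.9   3.4] [-0.8 -0.9 -1.3] [-0.11  0.03  0.22] 0.0216
```

Emit:
{"fn": "play_rows", "kwargs": {
  "steps": [
    [0,0,0,0,0,0.007,1],
    [0,0,0,0,0,0.014,1]
  ]
}}

```text
t: 15.53
ee_pos: [0.5209, 0.0228, 0.089]
tcp_rot: [-179.9, 0.0, 131.9]
contact_force: [-0.7, -1.0, 0.0]
width: 0.0218
```

```bash
python3 st.py
```

```text
15.53 [0.5209 0.0228 0.089 ] [-1.7994e+02  2.0000e-02  1.3195e+02] [ 35.   33.4 -55.7 113.7  35.5  51.7   2.4] [-0.7 -1.   0. ] [-0.24  0.15  0.25] 0.0218
```

Emit:
{"fn": "play_rows", "kwargs": {
  "steps": [
    [0,-0.0008,0,0,0,0.007,1],
    [0,-0.0008,0,0,0,0.014,1]
  ]
}}

```text
t: 15.7
ee_pos: [0.5209, 0.0228, 0.089]
tcp_rot: [-180.0, 0.0, 130.7]
contact_force: [-0.5, -1.2, -0.8]
width: 0.0218
```

```bash
python3 st.py
```

```text
15.7 [0.5209 0.0228 0.089 ] [-1.7998e+02  2.0000e-02  1.3069e+02] [ 34.8  33.3 -55.4 113.8  35.2  51.6   1.3] [-0.5 -1.2 -0.8] [-0.26  0.03  0.24] 0.0218
```

Emit:
{"fn": "play_rows", "kwargs": {
  "steps": [
    [0,0,0,0,0,0.007,1],
    [0,0,0,0,0,0.014,1]
  ]
}}

```text
t: 15.87
ee_pos: [0.521, 0.0229, 0.089]
tcp_rot: [-180.0, 0.0, 129.4]
contact_force: [0.2, -1.9, -0.3]
width: 0.0219
```

```bash
python3 st.py
```

```text
15.87 [0.521  0.0229 0.089 ] [-1.7998e+02  2.0000e-02  1.2944e+02] [ 34.6  33.1 -55.1 113.8  35.   51.4   0.3] [ 0.2 -1.9 -0.3] [-0.34  0.    0.22] 0.0219
```

Emit:
{"fn": "play_rows", "kwargs": {
  "steps": [
    [-0.001,-0.001,0,0,0,0.007,1],
    [-0.001,-0.001,0,0,0,0.014,1]
  ]
}}

```text
t: 16.03
ee_pos: [0.5209, 0.0229, 0.089]
tcp_rot: [180.0, -0.0, 128.2]
contact_force: [-0.5, -1.0, -1.1]
width: 0.0219
```

```bash
python3 st.py
```

```text
16.03 [0.5209 0.0229 0.089 ] [ 1.7998e+02 -1.0000e-02  1.2819e+02] [ 34.5  33.  -54.8 113.8  34.8  51.3  -0.8] [-0.5 -1.  -1.1] [-0.17 -0.11  0.21] 0.0219
```

Emit:
{"fn": "play_rows", "kwargs": {
  "steps": [
    [0,0,0,0,0,0.007,1],
    [0,0,0,0,0,0.014,1]
  ]
}}

```text
t: 16.2
ee_pos: [0.521, 0.0229, 0.0891]
tcp_rot: [180.0, -0.0, 126.9]
contact_force: [-0.4, 0.1, -1.5]
width: 0.0218
```

```bash
python3 st.py
```

```text
16.2 [0.521  0.0229 0.0891] [179.97  -0.   126.93] [ 34.3  32.8 -54.5 113.8  34.5  51.1  -1.8] [-0.4  0.1 -1.5] [-0.04 -0.12  0.18] 0.0218
```

Emit:
{"fn": "play_rows", "kwargs": {
  "steps": [
    [0,0,0,0,0,0.007,1],
    [0,0,0,0,0,0.014,1]
  ]
}}

```text
t: 16.37
ee_pos: [0.521, 0.0229, 0.0891]
tcp_rot: [180.0, -0.0, 125.7]
contact_force: [0.9, -0.5, -1.6]
width: 0.0219
```

```bash
python3 st.py
```

```text
16.37 [0.521  0.0229 0.0891] [179.97  -0.   125.67] [ 34.1  32.7 -54.2 113.8  34.3  51.   -2.9] [ 0.9 -0.5 -1.6] [-0.09 -0.24  0.2 ] 0.0219
```

Emit:
{"fn": "play_rows", "kwargs": {
  "steps": [
    [0,0,0,0,0,0.007,1],
    [0,0,0,0,0,0.014,1]
  ]
}}

```text
t: 16.53
ee_pos: [0.5211, 0.0229, 0.0891]
tcp_rot: [180.0, -0.0, 124.4]
contact_force: [0.4, -0.1, -2.3]
width: 0.0218
```

```bash
python3 st.py
```

```text
16.53 [0.5211 0.0229 0.0891] [179.97  -0.   124.41] [ 33.9  32.6 -53.9 113.8  34.1  50.9  -3.9] [ 0.4 -0.1 -2.3] [ 0.05 -0.23  0.25] 0.0218
```

Emit:
{"fn": "play_rows", "kwargs": {
  "steps": [
    [0,0,0,0,0,0.007,1],
    [0,0,0,0,0,0.014,1]
  ]
}}

```text
t: 16.7
ee_pos: [0.5211, 0.023, 0.0891]
tcp_rot: [180.0, -0.0, 123.2]
contact_force: [1.1, 0.5, -2.8]
width: 0.0218
```

```bash
python3 st.py
```

```text
16.7 [0.5211 0.023  0.0891] [179.96  -0.   123.15] [ 33.7  32.4 -53.6 113.8  33.9  50.8  -5. ] [ 1.1  0.5 -2.8] [ 0.12 -0.38  0.24] 0.0218
```

Emit:
{"fn": "play_rows", "kwargs": {
  "steps": [
    [0,0,0,0,0,0.007,1],
    [0,0,0,0,0,0.014,1]
  ]
}}

```text
t: 16.87
ee_pos: [0.5211, 0.023, 0.0891]
tcp_rot: [180.0, -0.0, 121.9]
contact_force: [1.4, 0.4, -2.9]
width: 0.022
```

```bash
python3 st.py
```

```text
16.87 [0.5211 0.023  0.0891] [179.96  -0.   121.89] [ 33.5  32.3 -53.3 113.8  33.6  50.7  -6.1] [ 1.4  0.4 -2.9] [ 0.16 -0.46  0.27] 0.022
```

Emit:
{"fn": "play_rows", "kwargs": {
  "steps": [
    [-0.001,0.001,0,0,0,0.007,1],
    [-0.001,0.001,0,0,0,0.014,1]
  ]
}}

```text
t: 17.03
ee_pos: [0.5213, 0.023, 0.0891]
tcp_rot: [180.0, -0.0, 120.6]
contact_force: [0.6, 1.0, -2.0]
width: 0.0217
```

```bash
python3 st.py
```

```text
17.03 [0.5213 0.023  0.0891] [ 1.7999e+02 -2.0000e-02  1.2063e+02] [ 33.3  32.2 -53.  113.8  33.4  50.6  -7.1] [ 0.6  1.  -2. ] [ 0.31 -0.26  0.28] 0.0217
```

Emit:
{"fn": "play_rows", "kwargs": {
  "steps": [
    [0,0,0,0,0,0.007,1],
    [0,0,0,0,0,0.014,1]
  ]
}}

```text
t: 17.2
ee_pos: [0.5213, 0.023, 0.0891]
tcp_rot: [180.0, -0.0, 119.4]
contact_force: [0.3, 1.9, -2.5]
width: 0.022
```

```bash
python3 st.py
```

```text
17.2 [0.5213 0.023  0.0891] [ 1.7998e+02 -1.0000e-02  1.1940e+02] [ 33.1  32.1 -52.7 113.8  33.2  50.5  -8.1] [ 0.3  1.9 -2.5] [ 0.47 -0.26  0.38] 0.022
```

Torque has risen to 0.38 N m, so this may be the stop. I'll take one tiny step to confirm.

Emit:
{"fn": "play_rows", "kwargs": {
  "steps": [
    [0,0,0,0,0,0.005,1]
  ]
}}

```text
t: 17.28
ee_pos: [0.5213, 0.023, 0.0891]
tcp_rot: [180.0, -0.0, 119.0]
contact_force: [0.7, 2.0, -1.9]
width: 0.0222
```

```bash
python3 st.py; python3 -c "
from h import *
snapshot('side')"; python3 st.py
```

```text
17.28 [0.5213 0.023  0.0891] [179.98  -0.   118.99] [ 33.1  32.  -52.6 113.8  33.1  50.4  -8.5] [ 0.7  2.  -1.9] [ 0.44 -0.24  0.54] 0.0222
17.33 [0.5213 0.023  0.0891] [179.98  -0.   118.99] [ 33.1  32.  -52.6 113.8  33.1  50.4  -8.5] [ 0.4  1.7 -1.7] [ 0.49 -0.24  0.47] 0.0219
```

Torque of 0.54 N m with no free motion means the ring is home. I'll back off 3° inside the hole play, then lift straight out.

Emit:
{"fn": "play_rows", "kwargs": {
  "steps": [
    [0,0,0,0,0,-0.017,1],
    [0,0,0,0,0,-0.034,1],
    [0,0,0,0,0,-0.034,1]
  ]
}}

```text
t: 17.58
ee_pos: [0.521, 0.0226, 0.0889]
tcp_rot: [-180.0, -0.0, 122.1]
contact_force: [0.1, 2.1, -2.4]
width: 0.0217
```

```bash
python3 st.py
```

```text
17.58 [0.521  0.0226 0.0889] [-1.7996e+02 -4.0000e-02  1.2207e+02] [ 33.6  32.4 -53.4 113.8  33.7  50.8  -5.9] [ 0.1  2.1 -2.4] [ 0.41  0.01 -0.  ] 0.0217
```

Emit:
{"fn": "play_rows", "kwargs": {
  "steps": [
    [0,0,-0.01,0,0,0,1],
    [0,0,-0.025,0,0,0,1],
    [0,0,-0.05,0,0,0,1],
    [0,0,-0.075,0,0,0,1],
    [0,0,-0.1,0,0,0,1]
  ],
  "force": 50
}}

```text
t: 18.0
ee_pos: [0.5214, 0.0222, 0.12]
tcp_rot: [-180.0, 0.0, 122.0]
contact_force: [0.1, -0.8, -2.5]
width: 0.0212
```

Emit:
{"fn": "play_rows", "kwargs": {
  "steps": [
    [0,0,-0.1,0,0,0,1],
    [0,0,-0.233,0,0,0,1],
    [0,0,-0.233,0,0,0,1],
    [0,0,-0.233,0,0,0,1]
  ]
}}

```text
t: 18.33
ee_pos: [0.5229, 0.0228, 0.1917]
tcp_rot: [179.8, 0.2, 122.0]
contact_force: [-0.1, -0.0, -3.1]
width: 0.0219
```

```bash
python3 st.py; python3 chain.py .53,.16,.19,145 .474,.338,.19,178
```

```text
18.33 [0.5229 0.0228 0.1917] [179.76   0.21 122.  ] [ 39.5  25.2 -59.9 108.2  25.2  60.7   1.3] [-0.1 -0.  -3.1] [-0.   -0.05  0.02] 0.0219
t 18.3333 [0.5229 0.0228 0.1917] [179.76   0.21 122.  ]
.53,.16,.19,145 dist 0.137 [0.3751, 0.2625, 0.0056, 0.0, 0.0, -0.2555]
.474,.338,.19,178 dist 0.187 [0.4932, 0.379, 0.0, 0.0, 0.0, -0.3667]
```

```bash
python3 chain.py .53,.1,.19,150 .52,.161,.19,177
```

```text
t 18.3333 [0.5229 0.0228 0.1917] [179.76   0.21 122.  ]
.53,.1,.19,150 dist 0.078 [0.2055, 0.1565, 0.0056, -0.0, 0.0, -0.3111]
.52,.161,.19,177 dist 0.062 [0.1305, 0.1594, 0.0, 0.0, 0.0, -0.3]
```

Emit:
{"fn": "play_rows", "kwargs": {
  "steps": [
    [0.206,0.157,0.005,0,0,-0.311,1],
    [0.206,0.157,0.005,0,0,-0.311,1],
    [0.206,0.157,0.005,0,0,-0.311,1],
    [0.206,0.157,0.005,0,0,-0.311,1],
    [0.206,0.157,0.005,0,0,-0.311,1]
  ]
}}

```text
t: 18.75
ee_pos: [0.5274, 0.1002, 0.186]
tcp_rot: [-179.9, -0.1, 150.2]
contact_force: [-0.2, -0.4, -3.2]
width: 0.0217
```

Emit:
{"fn": "play_rows", "kwargs": {
  "steps": [
    [0.13,0.16,0,0,0,-0.3,1],
    [0.13,0.16,0,0,0,-0.3,1],
    [0.13,0.16,0,0,0,-0.3,1],
    [0.13,0.16,0,0,0,-0.3,1],
    [0.13,0.16,0,0,0,-0.3,1]
  ]
}}

```text
t: 19.17
ee_pos: [0.5181, 0.1604, 0.1862]
tcp_rot: [-180.0, -0.1, 177.0]
contact_force: [0.3, -0.3, -2.6]
width: 0.0217
```

```bash
cat > look.py <<'E'
from h import *
from holes import holes
from scipy.optimize import least_squares
snapshot("side");snapshot("side");snapshot("side")
p=snapshot("wrist");s=get_state();W=cloud(p);save(p,"w5")
print(s["ee_pos"].round(4),s["tcp_rot"].round(2))
holes(p,"pics/holes5.png")
Rt=R.from_euler("xyz",s["tcp_rot"],degrees=True)
L=Rt.inv().apply((W-s["ee_pos"]).reshape(-1,3)).reshape(W.shape)
m=(abs(L[...,2]-.027)<.006)&(np.hypot(L[...,0],L[...,1])<.045); m[230:]=False
print("disc depth",np.median(L[m],0).round(4))
ct=max(cv2.findContours(m.astype(np.uint8),0,1)[0],key=cv2.contourArea)[:,0,:]
o=Rt.inv().apply(p["T"][:3,3]-s["ee_pos"])
d=Rt.inv().apply(np.c_[(ct-[p["cx"],p["cy"]])/f(p),np.ones(len(ct))]@p["T"][:3,:3].T)
Q=(o+d*((.0269-o[2])/d[:,2])[:,None])[:,:2]
k=(np.hypot(Q[:,0],Q[:,1])>.027)&(ct[:,1]<220)
r=least_squares(lambda c:np.hypot(*(Q[k]-c).T)-.034,[0,0],loss="soft_l1",f_scale=.001);print("disc centre in tool",r.x.round(4),np.abs(r.fun).mean())
# stand lip circle
m=(abs(W[...,2]-.027)<.003)&(np.hypot(W[...,0]-.474,W[...,1]-.338)<.055)
ct=max(cv2.findContours(cv2.morphologyEx(m.astype(np.uint8),cv2.MORPH_CLOSE,np.ones((3,3))),0,1)[0],key=cv2.contourArea)[:,0,:].astype(float)
q=np.array([atz(p,x,.027)[:2] for x in ct])
q=q[abs(np.hypot(*(q-[.474,.338]).T)-.043)<.003]
r=least_squares(lambda c:np.hypot(*(q-c).T)-.043,[.474,.338],loss="soft_l1",f_scale=.001);print("stand lip",len(q),r.x.round(4),np.abs(r.fun).mean())
E
python3 look.py
```

```text
[0.5186 0.1602 0.187 ] [-1.7994e+02 -3.0000e-02  1.7679e+02]
centre [0.5208 0.0222] axes mm [67.7 72.5]
hole phase deg (world) 4.91 harm [ 32672.   7029.   8984.   2019.  70584. 188595.  73579.  16144.]
disc depth [ 0.0181 -0.0007  0.0263]
disc centre in tool [-0.0009 -0.0005] 0.0003221758667973208
stand lip 261 [0.4749 0.3376] 0.0004892454144619528
```

View pics/w5.png

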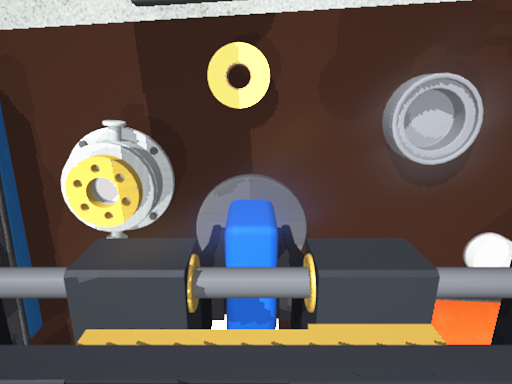

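Ring phase changed from 48.4° to 4.9°, i.e. 43.5° (0.76 rad) clockwise, consistent with the tool's rotation less hole play and grip twist. The picture shows the empty stand at (433,118), and the tape and cell undisturbed. Now I return the wrench to the stand.

```bash
python3 chain.py .4736,.3383,.185,190 .4736,.3383,.085,190
```

```text
t 19.3667 [0.5186 0.1602 0.187 ] [-1.7994e+02 -3.0000e-02  1.7679e+02]
.4736,.3383,.185,190 dist 0.184 [0.1831, 0.5844, 0.0068, -0.0, 0.0, -0.1468]
.4736,.3383,.085,190 dist 0.1 [0.0, -0.0, 0.3333, 0.0, 0.0, 0.0]
```

Emit:
{"fn": "play_rows", "kwargs": {
  "steps": [
    [0.183,0.584,0.007,0,0,-0.147,1],
    [0.183,0.584,0.007,0,0,-0.147,1],
    [0.183,0.584,0.007,0,0,-0.147,1],
    [0.183,0.584,0.007,0,0,-0.147,1],
    [0.183,0.584,0.007,0,0,-0.147,1]
  ]
}}

```text
t: 19.78
ee_pos: [0.4698, 0.3446, 0.1863]
tcp_rot: [179.7, 0.0, -169.5]
contact_force: [-0.9, 1.6, -1.0]
width: 0.0217
```

Emit:
{"fn": "play_rows", "kwargs": {
  "steps": [
    [0,0,0.07,0,0,0,1],
    [0,0,0.17,0,0,0,1],
    [0,0,0.27,0,0,0,1],
    [0,0,0.32,0,0,0,1],
    [0,0,0.32,0,0,0,1]
  ]
}}

```text
t: 20.2
ee_pos: [0.4718, 0.3364, 0.0859]
tcp_rot: [-179.8, -0.3, -169.8]
contact_force: [0.0, -0.3, -2.3]
width: 0.0214
```

```bash
python3 - <<'E'
from h import *
snapshot("scene");snapshot("scene")
E
python3 st.py;python3 chain.py .4736,.3383,.07,190
```

```text
20.3 [0.4732 0.3391 0.0899] [ 1.7997e+02  1.0000e-02 -1.6981e+02] [  4.1  43.6 -64.3 105.5  45.1  61.1  22.1] [ 0.5 -0.6 -2.1] [ 0.17 -0.12  0.  ] 0.0218
t 20.3 [0.4732 0.3391 0.0899] [ 1.7997e+02  1.0000e-02 -1.6981e+02]
.4736,.3383,.07,190 dist 0.02 [-0.0007, -0.0029, 0.0664, -0.0, -0.0, 0.0021]
```

Emit:
{"fn": "play_rows", "kwargs": {
  "steps": [
    [-0.001,-0.003,0.025,0,0,0,1],
    [-0.001,-0.003,0.045,0,0,0,1],
    [-0.001,-0.003,0.066,0,0,0,1],
    [-0.001,-0.003,0.075,0,0,0,1],
    [-0.001,-0.003,0.085,0,0,0,1]
  ]
}}

```text
t: 20.72
ee_pos: [0.4734, 0.3379, 0.0636]
tcp_rot: [-180.0, 0.0, -169.8]
contact_force: [0.7, 0.0, -2.9]
width: 0.0217
```

Emit:
{"fn": "play_rows", "kwargs": {
  "steps": [
    [0,0,0.004,0,0,0,1],
    [0,0,0.008,0,0,0,1],
    [0,0,0.012,0,0,0,1],
    [0,0,0.016,0,0,0,1],
    [0,0,0.016,0,0,0,1]
  ]
}}

```text
t: 21.13
ee_pos: [0.4733, 0.338, 0.0589]
tcp_rot: [-180.0, -0.0, -169.7]
contact_force: [0.2, 0.7, -2.6]
width: 0.0215
```

```bash
python3 st.py
```

```text
21.13 [0.4733 0.338  0.0589] [-179.99   -0.   -169.74] [  2.9  45.5 -62.2 106.7  47.6  58.7  20.5] [ 0.2  0.7 -2.6] [ 0.1  -0.15  0.07] 0.0215
```

Expected seat is at TCP z ≈ 0.057, so I'll ease down the last 2 mm.

Emit:
{"fn": "play_rows", "kwargs": {
  "steps": [
    [0,0,0.002,0,0,0,1],
    [0,0,0.004,0,0,0,1],
    [0,0,0.006,0,0,0,1],
    [0,0,0.006,0,0,0,1]
  ]
}}

```text
t: 21.47
ee_pos: [0.4734, 0.338, 0.0572]
tcp_rot: [-180.0, -0.0, -169.7]
contact_force: [-0.4, -0.6, -2.8]
width: 0.0218
```

```bash
python3 st.py
```

```text
21.47 [0.4734 0.338  0.0572] [-180.     -0.   -169.74] [  2.9  45.6 -62.1 106.8  47.8  58.5  20.3] [-0.4 -0.6 -2.8] [ 0.11 -0.11  0.01] 0.0218
```

Emit:
{"fn": "play_rows", "kwargs": {
  "steps": [
    [0,0,0.002,0,0,0,1],
    [0,0,0.004,0,0,0,1],
    [0,0,0.004,0,0,0,1]
  ]
}}

```text
t: 21.72
ee_pos: [0.4734, 0.3381, 0.0568]
tcp_rot: [-180.0, 0.0, -169.7]
contact_force: [-1.0, -2.9, 4.9]
width: 0.0214
```

```bash
python3 st.py
```

```text
21.72 [0.4734 0.3381 0.0568] [-1.7996e+02  3.0000e-02 -1.6975e+02] [  2.8  45.6 -62.1 106.8  47.8  58.5  20.3] [-1.  -2.9  4.9] [-0.32  0.2   0.02] 0.0214
```

Seated. I'll release gently, keeping the pose, then retreat upward.

Emit:
{"fn": "play_rows", "kwargs": {
  "steps": [
    [0,0,0,0,0,0,-0.4],
    [0,0,0,0,0,0,-0.4],
    [0,0,0,0,0,0,-1],
    [0,0,0,0,0,0,-1],
    [0,0,0,0,0,0,-1]
  ]
}}

```text
t: 22.13
ee_pos: [0.4734, 0.3381, 0.0559]
tcp_rot: [180.0, 0.0, -169.7]
contact_force: [0.4, -0.5, 0.5]
width: 0.0472
```

Emit:
{"fn": "play_rows", "kwargs": {
  "steps": [
    [0,0,0,0,0,0,-1],
    [0,0,0,0,0,0,-1],
    [0,0,0,0,0,0,-1],
    [0,0,0,0,0,0,-1],
    [0,0,0,0,0,0,-1]
  ]
}}

```text
t: 22.55
ee_pos: [0.4733, 0.338, 0.056]
tcp_rot: [-180.0, 0.0, -169.7]
contact_force: [-1.0, 0.3, -0.3]
width: 0.0803
```

Emit:
{"fn": "play_rows", "kwargs": {
  "steps": [
    [0,0,-0.05,0,0,0,-1],
    [0,0,-0.15,0,0,0,-1],
    [0,0,-0.28,0,0,0,-1],
    [0,0,-0.4,0,0,0,-1],
    [0,0,-0.5,0,0,0,-1]
  ]
}}

```text
t: 22.97
ee_pos: [0.4731, 0.339, 0.2098]
tcp_rot: [179.9, 0.1, -169.7]
contact_force: [0.8, 0.5, -0.3]
width: 0.0867
```

```bash
python3 st.py; python3 m.py; python3 - <<'E'
from h import *
from holes import holes
ims=[]
p=snapshot("side");ims.append(p["color"][130:330,140:400])
q=snapshot("scene");ims.append(q["color"][130:330,180:440])
cv2.imwrite("pics/end.png",cv2.resize(np.hstack(ims),(796,306))[:,:,::-1])
for n,x in (("side",p),("scene",q)):
    W=cloud(x)
    for t in ("vial","beaker","tape"):
        for d in cut_out(x,t)[:1]: print(n,t,np.round(d["pixel"]),np.nanmedian(W[d["region"]],0).round(3))
E
```

```text
22.97 [0.4731 0.339  0.2098] [ 1.7991e+02  1.2000e-01 -1.6969e+02] [  8.6  36.7 -71.3  99.3  36.8  71.3  28.4] [ 0.8  0.5 -0.3] [ 0.13 -0.18 -0.  ] 0.0867
scene blue 218 [0.442 0.324 0.056] [0.507 0.358 0.098]
 handle top ((473.9153747558594, 340.8481140136719), (63.34483337402344, 23.81739044189453), 12.718437194824219) 0.0944
 ring 108 ((519.7300415039062, 20.30649185180664), 38.22686004638672) 0.04887273942981485
 lip 177 ((472.0267639160156, 340.98504638671875), 44.115203857421875)
side blue 394 [0.444 0.319 0.058] [0.504 0.35  0.097]
 handle top ((474.3629150390625, 335.1978759765625), (58.916664123535156, 25.384992599487305), 8.113007545471191) 0.0947
 ring 552 ((521.0274047851562, 19.111291885375977), 35.808902740478516) 0.050334846757630725
 lip 359 ((477.1441345214844, 333.81585693359375), 46.33605194091797)
side vial [309. 239.] [0.635 0.15  0.04 ]
side beaker [284. 189.] [0.626 0.4   0.044]
side tape [219. 258.] [0.424 0.141 0.016]
scene vial [298. 185.] [0.631 0.164 0.034]
scene beaker [237. 201.] [0.615 0.424 0.043]
scene tape [337. 213.] [0.417 0.158 0.014]
```

View pics/end.png

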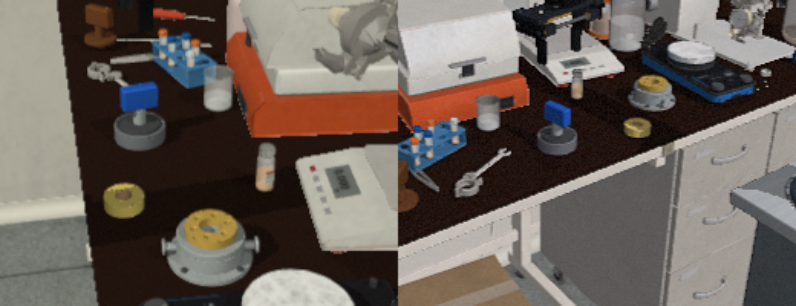

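The final view shows the wrench upright in its stand at (139,115), the ring on the cell at (210,235), and the vial, beaker and tape unmoved. The gripper is clear.

```bash
python3 -c "
from rig import *
print(finish_job())"
```

```text
the job is handed in; nothing more can be done
None
```

The ring is turned clockwise to its stop, the blue wrench is back upright in its stand and released, and the job is handed in, at about 23 s on the robot's clock.

- **Engaging:** I read the hole angle from the wrist camera. The pins went about 8 mm into the holes with no extra load on the force reading. I stopped there, so the disc did not rest on the ring.
- **Turning:** The torque held at about 0.22 N m while the ring moved, then rose to 0.54 N m with hardly any further turn. I took that as the stop and ended the turn there. The largest side load was about 6 N, partway through the turn, which I relieved by recentring the tool.
- **Ring check:** A wrist picture afterwards showed the holes turned 43.5° (0.76 rad). The tool turned 49.6°. Play in the holes plus some twist in the grip would account for the other 6°, but I did not measure the twist. Being fully home is inferred from the torque, because the ring's angle cannot be read directly.
- **Final pictures:** The handle height in the stand matches the start. The vial, beaker and tape sit within 3 mm of their starting positions, about the camera error. The gripper is open and clear.
- **Disagreement:** My ring-centre estimates differed by 2–4 mm between the scene and side cameras and the wrist camera. I used the wrist camera's value, and the pilot entered the bore cleanly with it.

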